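# Free the polished weight from the clamp

### The job

The big brass scale weight has been polished and is still held in the wooden clamp. Slide the clamp's jaw open by its red knob and leave it open, then lift the weight up out of the clamp and stand it upright in the middle of the round cork mat, and let go.

Things in the scene. Friction and masses are not known exactly. Their poses are not given: they have to be found in the camera images.
- jaw (a joint): opening of the wooden clamp's sliding jaw, m: 0 = closed on the weight, 0.028 = end of travel. It slides stiffly (about 3 N) and stays where left. A 24 mm wide steel lip on the jaw, 52 to 57 mm above the worktop, reaches 6 mm over the weight's shoulder, so the weight can be lifted only with the jaw well open: 20 mm or more.
- jaw_knob (a point): centre of the upright red knob on the sliding jaw: 22 mm diameter, grip zone 47 to 73 mm above the worktop, top 78 mm; this point at 60 mm. x (level) = the way the jaw opens, z up. Sides along y are free, but the jaw plate's back is 21 mm from the knob's axis (weight's axis: 50 mm, jaw closed). The clamp is fixed; its base is 126 mm along x, 60 mm wide, 14 mm high.
- weight_centre (a point): centre, half-way up, of the brass weight in the clamp: 39 mm tall; round body 38 mm across and 25 mm high, above it a knob 19 mm across; 0.14 to 0.28 kg. It stands on a rest 24 mm wide: underside 26 mm, this point 46 mm above the worktop. Free for fingers along jaw_knob's y. Hold it with the fingertips 8 mm or more above its underside, so they clear the mat.
- mat_top (a point): centre of the upper face of the round cork mat, 82 mm across, 6 mm thick, fixed flat beside the clamp, where the weight is to stand; this point is 6 mm above the worktop, so the standing weight's centre is 19.5 mm above it. Wall cupboards hang 0.46 m above the worktop just behind and to the right of the work: travel low, with fingertips within about 0.12 m of the worktop.
Things that resemble listed ones, but are neither listed nor needed, are in the scene too. Leave any pink or turquoise look-alike of the part that bears weight_centre alone.

How it is judged:
By the outcome, as a careful person would: the job done as asked, in the order asked, and still so for the second after the job is handed in, with the robot touching nothing.
It also fails if it takes over 40 s, if anything falls off the work surface, if the arm or the gripper's body presses on something with over 40 N, if the wrist force passes 120 N, or if a joint passes its speed limit or range.

### The arm

A 6-joint arm with a two-finger parallel gripper is mounted at the origin on a cart in front of the work surface, level with it; the furniture and walls round the work are solid. World frame = base frame: x ahead of the robot, y to its left, z up, the work surface at z = 0. Lengths are in m, angles in degrees, forces in N, time in s.
With the tool pointing down it reaches from about 0.275 to 0.775 m from the base axis. Payload 14.6 kg.
Tool frame: the origin (TCP) lies on the centre line of the jaws, within the pads' length; the fingertips stand 25 mm ahead of it and the grasp point (between the pads) lies 6 mm ahead of it; z points along the fingers, y is the line along which they close (so a half turn about z gives the same grasp; the last joint's range is limited). The gripper opens to 85 mm and grips with 20 to 120 N. Pads are 22 mm wide; open, the fingers measure 114 mm over their backs; the gripper's body (76 mm by 85 mm) begins 54 mm behind the grasp point. The pads swing forward as they close: fully open they stand 13 mm farther back than shut.
Start: joints at [65.415, 15.075, -2.767, 72.158, 0, 81.102], TCP at [0.142, 0.505, 0.256] pointing down, gripper open.
Joint ranges: [-151.79, 151.79], [-50.71, 97.33], [-67.44, 78.34], [-121.81, 120.89], [-77.56, 73.72], [-180, 180]. Speed limits (degrees/s): [108.29, 108.29, 147.25, 159.86, 180, 180].

### API

Orientations are given as a 3x3 rotation matrix whose columns are the frame's x, y, z axes.
In Python, from station import r gives the robot as it stands.
- The arm moves only by the tool step_arm, never from a script. Its argument "steps" is a list of rows, each a list of 4 numbers: the shift along the tool's x, y, z in cm, then the turn about the tool's z in degrees. A call has 1 to 12 rows; each row is the pose to reach, as a shift and turn from the pose commanded when the call began, along the tool's axes at that moment; what a row does not reach only later rows make up. A row lasts 1/10 s, in which the tool goes at most 50 mm and 8.59 degrees, less where a joint would pass 70% of its speed; a pose out of reach is approached as far as the arm can. A call with a gripper value outside its range is refused whole. "claw" is the opening, from -1 (shut) to 1 (fully open), set as the call begins (left out, the last holds). The fingers move at their own pace and stop on an object; "grip_force" is the grip in N (left out, the last holds). Time passes only in rows, so rows that repeat a pose let the fingers close. It gives the time, the measured TCP pose, the force, the opening and the grip force at its end, in the units of the state.
- r.sense(): the state, without advancing time (a new reading comes with each control period).
- r.grab_frame(name): name is "scene" or "top"; returns the picture (480x640x3 uint8, blue, green, red); there is no depth.
- r.calibration(name): a dict with "fx", "fy", "cx", "cy" (pixels), "k1" (the pictures are not rectified: a ray, as slopes to the right and down, at radius r is drawn at 1 + k1 r^2 times it, then the intrinsics apply), "pose" (4x4, takes a point from camera to world coordinates). Camera axes: x right, y down, z forward; pixel columns grow to the right and rows downward; lengths in m; the calibration is good to about 2 mm. A picture is of the moment at which its call begins. calibration takes no time and is no camera call.
- r.job_done(): hands the job in; it is judged then, once.
Trained networks look in the newest picture that a camera, given by its name, has taken for a name from the list of things; names that differ only in an ending like _2 or _b are one class to them, and where a whole thing is asked for, a point or a joint stands for the part that bears it (a point fixed in the world has none). Each returns a list of dicts, best first, with "conf" (0 to 1); they miss things now and then, are a little off and sometimes report something else, mostly with a low value. They report only what shows in the picture. A call takes as long as a camera call. They do not tell look-alikes from the thing itself.
- r.find_in(camera, label): "centre" ([column, row] in pixels, amid what is visible of it).
- r.spot_point(camera, label): "centre" ([column, row] in pixels: a listed point, or the origin of a listed thing).
The state is a dict: "time_s": time; "joint_positions": joint angles; "joint_velocities": joint speeds; "joint_efforts": joint torques, N m; "tool_pos": TCP position; "ee_rot": TCP orientation; "contact_force": force on the tool from outside, world axes, zero at the start; "torque": the same for the moment, N m; "opening": opening from 0.0 (shut) to 1.0 (fully open); "grasp_force": force on a finger pad.
Only numpy, scipy, OpenCV 4.12 (cv2) and the standard library are available. Lean on these libraries where they do the work, as an engineer would, in place of code of your own. Each camera call takes 0.05 s, during which the arm holds its last target. There are 200 camera calls.

## Working session

There is one attempt and no reset: what is moved stays moved. The work goes in short steps, Python scripts to look and compute and a tool call to move; the robot and the scene stay as the last step left them, time stands still between calls to the robot, and variables do not carry over. Pictures are saved under pics/ and viewed, at most 10 in all, crops included, and the job is handed in when it is done.

Besides the shell and the picture viewer there is one more tool, called after "Call:" as name([rows], argument=value, ...), one row to a line, values as JSON. step_arm: Moves the arm, as the interface text tells. Its arguments: {"type":"object","properties":{"steps":{"type":"array","items":{"type":"array","items":{"type":"number"}}},"claw":{"type":"number"},"grip_force":{"type":"number"}},"required":["steps"]}

```bash
mkdir -p pics
cat > h.py <<'E'
import numpy as np, cv2
from station import r
def ray(cam,px):
    c=r.calibration(cam); d=np.array([(px[0]-c['cx'])/c['fx'],(px[1]-c['cy'])/c['fy']]); u=d.copy()
    for _ in range(20): u=d/(1+c['k1']*(u@u))
    P=np.array(c['pose']); return P[:3,3],P[:3,:3]@np.array([u[0],u[1],1])
def at(cam,px,z):
    o,d=ray(cam,px); return (o+d*(z-o[2])/d[2]).round(4)
E
python3 - <<'E'
from h import *
for c in ('scene','top'):
    cv2.imwrite(f'pics/{c}0.png',r.grab_frame(c))
    print(c,np.array(r.calibration(c)['pose']).round(3).tolist())
    for l,z in (('jaw_knob',.06),('weight_centre',.0455),('mat_top',.006)):
        for d in r.spot_point(c,l): print(c,l,round(d['conf'],2),np.round(d['centre'],1),at(c,d['centre'],z))
    for l,z in (('jaw_knob',.06),('weight_centre',.0455)):
        for d in r.find_in(c,l): print(' find',c,l,round(d['conf'],2),np.round(d['centre'],1),at(c,d['centre'],z))
s=r.sense();print(s['time_s'],s['tool_pos'],np.round(s['ee_rot'],3).tolist(),s['opening'])
E
```

```text
scene [[0.876, -0.207, 0.436, 0.123], [-0.482, -0.415, 0.772, -0.273], [0.022, -0.886, -0.463, 0.469], [0.0, 0.0, 0.0, 1.0]]
scene jaw_knob 0.56 [276.6 261.6] [0.4042 0.3644 0.06  ]
scene weight_centre 0.79 [381.9 231.4] [0.65   0.4009 0.0455]
scene weight_centre 0.72 [218.8 268.5] [0.317  0.41   0.0455]
scene weight_centre 0.7 [307.2 271.6] [0.4466 0.3333 0.0455]
scene mat_top 0.79 [286.4 257.6] [0.4647 0.454  0.006 ]
 find scene jaw_knob 0.86 [278.7 277.6] [0.3864 0.3169 0.06  ]
 find scene weight_centre 0.91 [308.7 272.6] [0.4473 0.3293 0.0455]
 find scene weight_centre 0.83 [216.5 274.4] [0.3076 0.3936 0.0455]
 find scene weight_centre 0.57 [384.  235.8] [0.6424 0.3834 0.0455]
top [[0.021, -0.993, 0.116, 0.389], [-1.0, -0.018, 0.023, 0.384], [-0.02, -0.117, -0.993, 0.929], [0.0, 0.0, 0.0, 1.0]]
top jaw_knob 0.61 [342.2 297.7] [0.3967 0.3611 0.06  ]
top weight_centre 0.88 [297.7 340. ] [0.328  0.431  0.0455]
top weight_centre 0.88 [300.  128.4] [0.678  0.4359 0.0455]
top weight_centre 0.66 [347.4 266.5] [0.4475 0.353  0.0455]
top mat_top 0.92 [292.8 257.9] [0.463 0.445 0.006]
 find top jaw_knob 0.78 [346.7 292. ] [0.4059 0.3541 0.06  ]
 find top weight_centre 0.93 [348.2 265.1] [0.4498 0.3517 0.0455]
 find top weight_centre 0.71 [295.8 341.8] [0.3251 0.434  0.0455]
 find top weight_centre 0.6 [298.8 129. ] [0.677  0.4379 0.0455]
 find top weight_centre 0.29 [345.6 287.3] [0.4137 0.3555 0.0455]
0.6 [0.14193799 0.50543515 0.25627758] [[-0.963, 0.27, -0.0], [0.27, 0.963, 0.0], [0.0, 0.0, -1.0]] 0.9981079568082558
```

View pics/scene0.png

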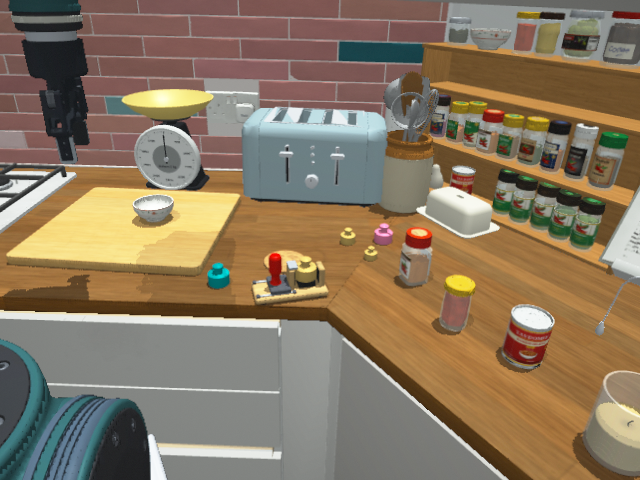

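View pics/top0.png

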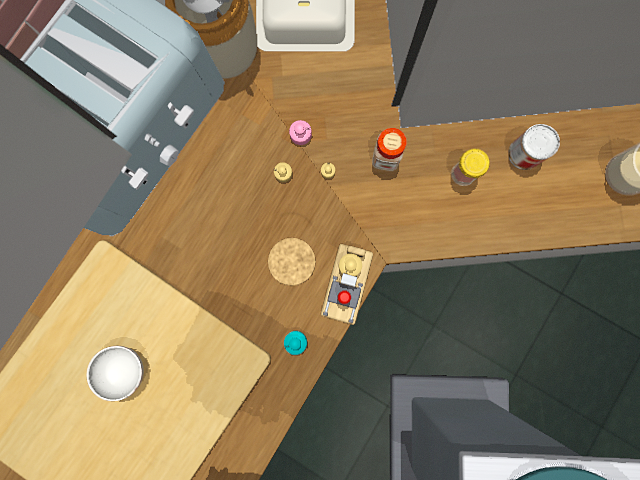

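The pictures show the clamp at top-view px (347,285), its red knob at (344,297), the brass weight at (350,265) and the cork mat at (292,261). The turquoise look-alike is at (295,343) and the pink one at (300,132). I'll refine these using enlarged crops.

Run:
```python
from h import *
t=cv2.imread('pics/top0.png'); s=cv2.imread('pics/scene0.png')
a=cv2.resize(t[232:337,260:400],None,fx=5.6,fy=5.6,interpolation=cv2.INTER_CUBIC)[:588]
cv2.imwrite('pics/topc.png',a)
b=cv2.resize(s[240:310,240:340],None,fx=8,fy=8,interpolation=cv2.INTER_CUBIC); cv2.imwrite('pics/scenec.png',b)
for n,im,(x0,y0,x1,y1) in (('top',t,(320,240,375,330)),('scene',s,(262,245,292,300))):
    hsv=cv2.cvtColor(im,cv2.COLOR_BGR2HSV); m=((hsv[...,0]<6)|(hsv[...,0]>174))&(hsv[...,1]>170)&(hsv[...,2]>80)
    ys,xs=np.nonzero(m[y0:y1,x0:x1]); print(n,len(xs),xs.min()+x0,xs.max()+x0,ys.min()+y0,ys.max()+y0,xs.mean()+x0,ys.mean()+y0)
    c=(xs.mean()+x0,ys.mean()+y0)
    print(at(n,c,.06),at(n,c,.078))
```

```text
top 124 338 350 291 303 344.008064516129 297.1532258064516
[0.3976 0.3582 0.06  ] [0.3975 0.3588 0.078 ]
scene 326 269 280 253 285 274.76073619631904 268.3282208588957
[0.3925 0.3458 0.06  ] [0.3806 0.3185 0.078 ]
```

View pics/topc.png

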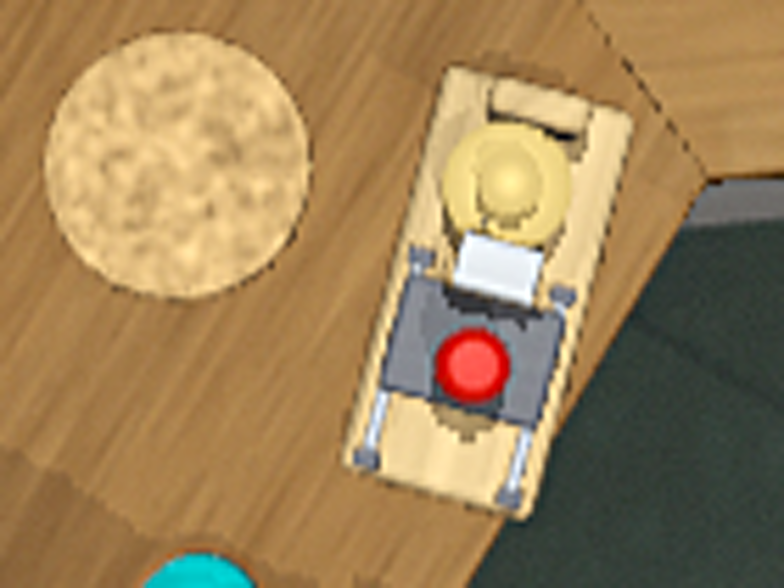

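View pics/scenec.png

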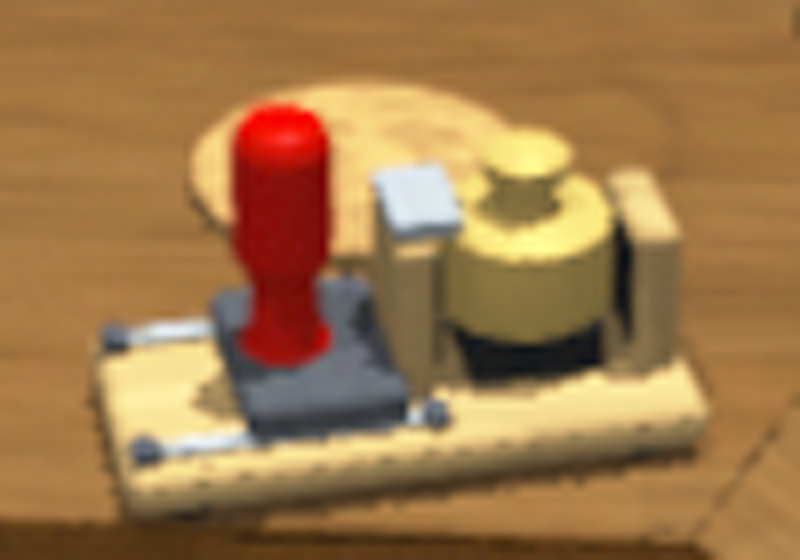

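Run:
```python
from h import *
T=lambda u,v:(260+(u+.5)/5.6-.5,232+(v+.5)/5.6-.5)
S=lambda u,v:(240+(u+.5)/8-.5,240+(v+.5)/8-.5)
C=np.array([at('top',T(*p),.014)[:2] for p in ((450,68),(632,115),(525,520),(345,465))])
print('corners',C.tolist(),'mid',C.mean(0))
ax=((C[2]+C[3])-(C[0]+C[1]))/2; print('len',np.linalg.norm(ax),'ang',np.degrees(np.arctan2(ax[1],ax[0])))
sd=((C[1]+C[2])-(C[0]+C[3]))/2; print('wid',np.linalg.norm(sd),'ang+90',np.degrees(np.arctan2(sd[1],sd[0]))-90)
print('knob',at('top',T(473,366),.078),'scene60',at('scene',S(282,190),.06),'sceneTop',at('scene',S(282,125),.077))
print('weight body top',at('top',T(507,185),.051),'knob',at('top',T(509,181),.065),'scene knob',at('scene',S(527,150),.065),'scene body',at('scene',S(527,215),.051))
print('mat',at('top',T(178,165),.006))
print('scene mat',at('scene',S(365,168),.006))
```

```text
corners [[0.488, 0.3651], [0.4748, 0.31], [0.3534, 0.3407], [0.3683, 0.3945]] mid [0.421125 0.352575]
len 0.12423890292496952 ang 166.00290444756197
wid 0.05623348646491697 ang+90 -194.46870286004318
knob [0.3978 0.3587 0.078 ] scene60 [0.3992 0.3605 0.06  ] sceneTop [0.3986 0.3583 0.077 ]
weight body top [0.4503 0.3488 0.051 ] knob [0.4504 0.3488 0.065 ] scene knob [0.4489 0.3447 0.065 ] scene body [0.4475 0.3416 0.051 ]
mat [0.4576 0.4473 0.006 ]
scene mat [0.4577 0.4447 0.006 ]
```

Geometry: the knob is at about (0.398, 0.359), the weight at (0.449, 0.347) and the mat at (0.4577, 0.4465). The jaw opens along about 166°, so the tool's x axis is nearly aligned already. I'll move to hover over the knob.

Call:
step_arm([
  [-1,-0.3,1.5,0],
  [-3.5,-0.9,4,-0.5],
  [-7,-1.8,7,-1],
  [-11,-2.8,9.5,-1.5],
  [-15,-3.8,11.5,-2],
  [-19,-4.8,12.8,-2],
  [-22.5,-5.7,13.1,-2],
  [-25.5,-6.4,13.1,-2],
  [-27.5,-6.9,13.1,-2],
  [-28.6,-7.2,13.1,-2],
  [-28.6,-7.2,13.1,-2],
  [-28.6,-7.2,13.1,-2],
], claw=1)

```text
time_s: 1.8
tool_pos: [0.3972, 0.3591, 0.1252]
ee_rot: [[-0.972, 0.236, -0.0], [0.236, 0.972, -0.0], [0.0, -0.0, -1.0]]
contact_force: [0.3, -0.4, 0.4]
opening: 1.0
grasp_force: 0.0
```

Run:
```python
from h import *
a=r.grab_frame('top')[222:342,260:420]; b=r.grab_frame('scene')[180:315,220:400]
a=cv2.resize(a,(533,400),interpolation=cv2.INTER_CUBIC);
cv2.imwrite('pics/hover.png',np.vstack([cv2.resize(a,(400,300)),cv2.resize(b,(400,300),interpolation=cv2.INTER_CUBIC)]))
s=r.sense();print(s['time_s'],s['tool_pos'],np.round(s['ee_rot'],4).tolist(),s['opening'],s['contact_force'])
```

```text
1.9 [0.39688817 0.35927309 0.12532497] [[-0.9718, 0.2356, -0.0003], [0.2356, 0.9718, 0.0], [0.0003, -0.0, -1.0]] 1.0020050743628182 [-0.21762863 -0.37090622  0.58315505]
```

View pics/hover.png

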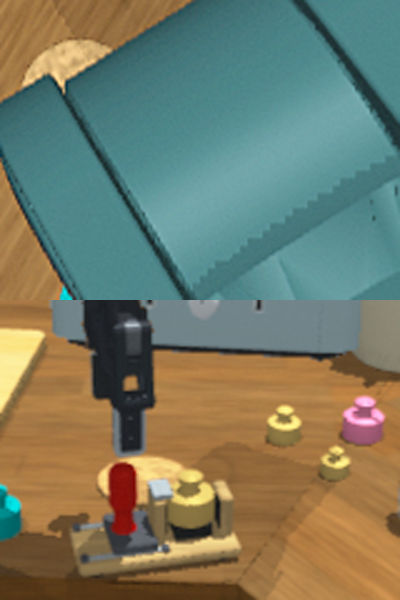

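The arm covers the clamp in the top view, but the scene view shows the fingers directly above the red knob (crop 125,460). I'll descend and close on it.

Call:
step_arm([
  [0,0,1,0],
  [0,0,2.2,0],
  [0,0,3.6,0],
  [0,0,4.8,0],
  [0,0,5.5,0],
  [0,0,5.7,0],
  [0,0,5.7,0],
])

```text
time_s: 2.6
tool_pos: [0.3976, 0.3589, 0.0682]
ee_rot: [[-0.972, 0.236, -0.0], [0.236, 0.972, -0.0], [0.0, -0.0, -1.0]]
contact_force: [0.0, 0.2, 0.4]
opening: 0.998
grasp_force: 0.0
```

Call:
step_arm([
  [0,0,0,0],
  [0,0,0,0],
  [0,0,0,0],
  [0,0,0,0],
  [0,0,0,0],
  [0,0,0,0],
  [0,0,0,0],
  [0,0,0,0],
], claw=-1, grip_force=30)

```text
time_s: 3.4
tool_pos: [0.3977, 0.3579, 0.0686]
ee_rot: [[-0.971, 0.237, 0.0], [0.237, 0.971, -0.002], [-0.001, -0.002, -1.0]]
contact_force: [-1.4, -7.8, 9.4]
opening: 0.249
grasp_force: 29.2
```

Call:
step_arm([
  [0,-0.1,0,0],
  [0.3,-0.1,0,0],
  [0.8,-0.1,0,0],
  [1.3,-0.1,0,0],
  [1.8,-0.1,0,0],
  [2.2,-0.1,0,0],
  [2.5,-0.1,0,0],
  [2.6,-0.1,0,0],
  [2.6,-0.1,0,0],
  [2.6,-0.1,0,0],
])

```text
time_s: 4.4
tool_pos: [0.3734, 0.3639, 0.0686]
ee_rot: [[-0.971, 0.237, 0.003], [0.237, 0.971, -0.001], [-0.003, 0.0, -1.0]]
contact_force: [7.8, -4.7, 1.4]
opening: 0.248
grasp_force: 29.8
```

The jaw slid about 25 mm. I'll release the knob and rise, then hover over the weight.

Call:
step_arm([
  [0,0,0,0],
  [0,0,0,0],
  [0,0,0,0],
  [0,0,0,0],
  [0,0,0,0],
  [0,0,0,0],
], claw=1)

```text
time_s: 5.0
tool_pos: [0.3723, 0.364, 0.0683]
ee_rot: [[-0.972, 0.237, -0.0], [0.237, 0.972, 0.0], [0.0, 0.0, -1.0]]
contact_force: [0.1, 0.6, 0.3]
opening: 0.997
grasp_force: 0.0
```

Call:
step_arm([
  [0,0,-1,0],
  [0,0,-2.5,0],
  [0,0,-4.2,0],
  [0,0,-5.4,0],
  [-0.7,0,-5.7,0],
  [-2,0,-5.7,0],
  [-4,0,-5.7,0],
  [-6,0,-5.7,0],
  [-7.3,0,-5.7,0],
  [-7.7,0,-5.7,0],
  [-7.7,0,-5.7,0],
  [-7.7,0,-5.7,0],
])

```text
time_s: 6.2
tool_pos: [0.4467, 0.3457, 0.1251]
ee_rot: [[-0.972, 0.237, -0.001], [0.237, 0.972, -0.0], [0.001, -0.0, -1.0]]
contact_force: [0.6, 0.0, 1.1]
opening: 1.003
grasp_force: 0.0
```

Run:
```python
from h import *
b=r.grab_frame('scene')[210:315,230:370]
cv2.imwrite('pics/hover2.png',cv2.resize(b,(800,600),interpolation=cv2.INTER_CUBIC))
s=r.sense();print(s['time_s'],s['tool_pos'],s['opening'])
```

```text
6.25 [0.44657284 0.34581032 0.12520671] 0.9990313834693075
```

View pics/hover2.png

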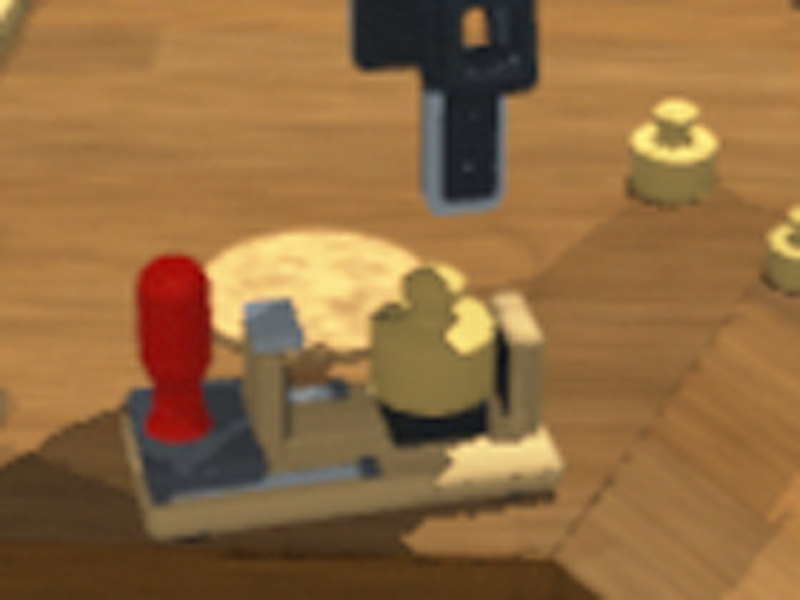

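The jaw is open: the lip at (272,325) is well clear of the weight at (435,340). I'll descend over the weight and grip its body.

Call:
step_arm([
  [-0.1,0,1.2,0],
  [-0.1,0,2.6,0],
  [-0.1,0,4,0],
  [-0.1,0,5.4,0],
  [-0.1,0,6.2,0],
  [-0.1,0,6.5,0],
  [-0.1,0,6.5,0],
])

```text
time_s: 6.95
tool_pos: [0.4479, 0.3455, 0.06]
ee_rot: [[-0.972, 0.236, -0.0], [0.236, 0.972, -0.0], [0.0, -0.0, -1.0]]
contact_force: [-0.7, 0.1, -0.1]
opening: 1.003
grasp_force: 0.0
```

Call:
step_arm([
  [0,0,0,0],
  [0,0,0,0],
  [0,0,0,0],
  [0,0,0,0],
  [0,0,0,0],
  [0,0,0,0],
  [0,0,0,0],
], claw=-1, grip_force=35)

```text
time_s: 7.65
tool_pos: [0.4484, 0.3457, 0.0609]
ee_rot: [[-0.972, 0.237, 0.001], [0.237, 0.972, 0.001], [-0.001, 0.001, -1.0]]
contact_force: [-1.0, -0.9, 6.7]
opening: 0.408
grasp_force: 34.3
```

Call:
step_arm([
  [0,0,-0.3,0],
  [0,0,-0.9,0],
  [0,0,-1.8,0],
  [0,0,-2.9,0],
  [0,0,-4,0],
  [0,0,-4.8,0],
  [0,0,-5,0],
  [0,0,-5,0],
])

```text
time_s: 8.45
tool_pos: [0.4483, 0.3456, 0.1106]
ee_rot: [[-0.972, 0.237, 0.001], [0.237, 0.972, 0.0], [-0.0, 0.0, -1.0]]
contact_force: [0.2, 0.3, -2.1]
opening: 0.41
grasp_force: 35.1
```

Run:
```python
from h import *
b=r.grab_frame('scene')[190:310,230:390]
cv2.imwrite('pics/lift.png',cv2.resize(b,(800,600),interpolation=cv2.INTER_CUBIC))
s=r.sense();print(s['time_s'],s['tool_pos'],s['opening'],s['contact_force'],s['ee_rot'])
R=np.array(s['ee_rot']);print((R.T@(np.array([.4577,.446,0])-s['tool_pos'])*100).round(2))
```

```text
8.5 [0.44807222 0.34547828 0.11020157] 0.4101819244654834 [-0.49327473  0.20092328 -1.9979399 ] [[-9.71596032e-01  2.36645622e-01 -3.45772234e-05]
 [ 2.36645624e-01  9.71596030e-01 -6.23939337e-05]
 [ 1.88298418e-05 -6.88042470e-05 -9.99999997e-01]]
[ 1.44 10.   11.02]
```

View pics/lift.png

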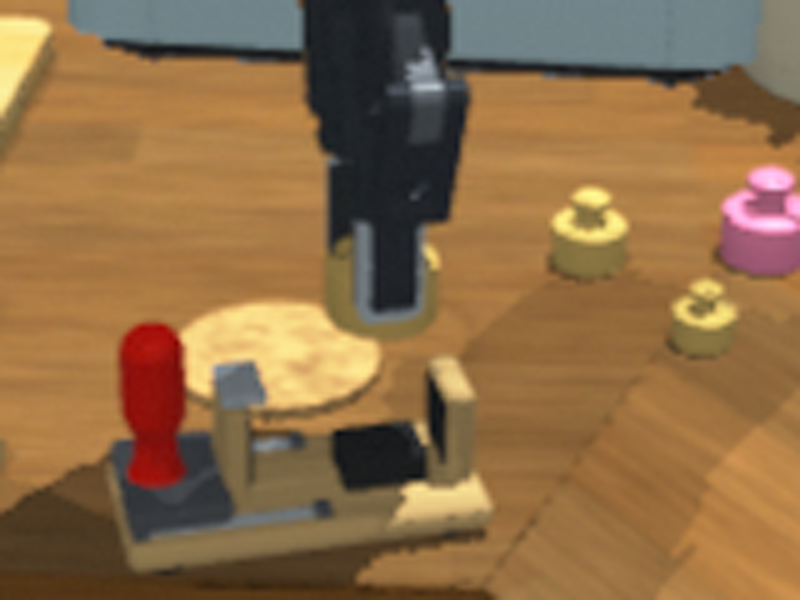

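The weight is lifted upright and the clamp stays open. The mat centre shows at crop (280,355), about 10 cm along tool y. I'll carry the weight over and then lower it.

Call:
step_arm([
  [0.1,0.6,0,0],
  [0.3,2,0,0],
  [0.6,4,0,0],
  [1,6,0,0],
  [1.3,8,0,0],
  [1.5,9.4,0,0],
  [1.6,9.9,0,0],
  [1.6,9.9,0,0],
  [1.6,9.9,1,0],
  [1.6,9.9,2.5,0],
  [1.6,9.9,3.5,0],
  [1.6,9.9,3.5,0],
])

```text
time_s: 9.7
tool_pos: [0.4553, 0.4444, 0.0736]
ee_rot: [[-0.971, 0.237, -0.002], [0.237, 0.971, -0.002], [0.002, -0.002, -1.0]]
contact_force: [-0.5, -1.2, -1.6]
opening: 0.41
grasp_force: 35.2
```

Run:
```python
from h import *
b=r.grab_frame('scene')[190:310,220:380]
cv2.imwrite('pics/over.png',cv2.resize(b,(800,600),interpolation=cv2.INTER_CUBIC))
s=r.sense();print(s['time_s'],s['tool_pos'],s['opening'],s['contact_force'])
```

```text
9.75 [0.455679   0.4448312  0.07461172] 0.4096576041979005 [-0.65269783 -0.10457679 -1.60124204]
```

View pics/over.png

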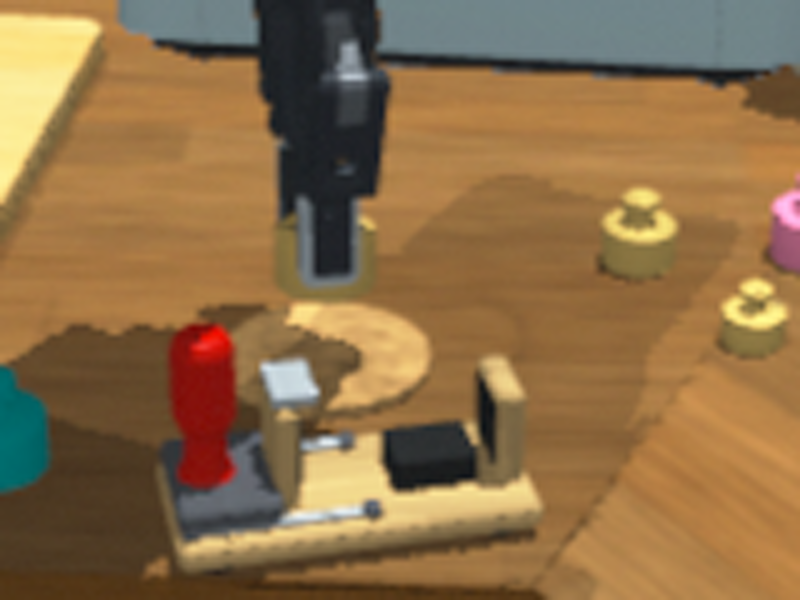

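The weight at column 326 is aligned with the mat centre at about 330. I'll lower it onto the mat.

Call:
step_arm([
  [0,0.1,0.7,0],
  [0,0.1,1.6,0],
  [0,0.1,2.4,0],
  [0,0.1,2.9,0],
  [0,0.1,3.1,0],
  [0,0.1,3.2,0],
  [0,0.1,3.3,0],
  [0,0.1,3.3,0],
])

```text
time_s: 10.55
tool_pos: [0.4563, 0.4465, 0.0424]
ee_rot: [[-0.972, 0.237, 0.0], [0.237, 0.972, 0.0], [-0.0, 0.0, -1.0]]
contact_force: [0.3, 0.2, -1.6]
opening: 0.409
grasp_force: 35.2
```

Call:
step_arm([
  [0,0,0.05,0],
  [0,0,0.1,0],
  [0,0,0.15,0],
  [0,0,0.15,0],
])

```text
time_s: 10.95
tool_pos: [0.4563, 0.4465, 0.041]
ee_rot: [[-0.972, 0.237, 0.0], [0.237, 0.972, 0.0], [-0.0, 0.0, -1.0]]
contact_force: [-0.6, -0.4, 1.9]
opening: 0.407
grasp_force: 35.6
```

It's touching the mat. I'll release and rise.

Call:
step_arm([
  [0,0,0,0],
  [0,0,0,0],
  [0,0,0,0],
  [0,0,0,0],
  [0,0,0,0],
  [0,0,0,0],
], claw=0.5)

```text
time_s: 11.55
tool_pos: [0.4562, 0.4465, 0.0408]
ee_rot: [[-0.972, 0.237, -0.0], [0.237, 0.972, -0.0], [0.0, -0.0, -1.0]]
contact_force: [0.0, 0.5, 0.2]
opening: 0.749
grasp_force: 0.0
```

Call:
step_arm([
  [0,0,-0.5,0],
  [0,0,-1.5,0],
  [0,0,-3,0],
  [0,0,-5,0],
  [0,0,-7,0],
  [0,0,-8,0],
  [2,1,-8,0],
  [5,2,-8,0],
  [9,4,-8,0],
  [13,6,-8,0],
  [16,7,-8,0],
  [18,8,-8,0],
])

```text
time_s: 12.75
tool_pos: [0.2981, 0.5677, 0.121]
ee_rot: [[-0.972, 0.235, -0.0], [0.235, 0.972, -0.0], [0.0, -0.0, -1.0]]
contact_force: [0.8, -0.9, -0.9]
opening: 0.748
grasp_force: 0.0
```

Run:
```python
from h import *
a=r.grab_frame('top')[212:332,250:410];b=r.grab_frame('scene')[190:310,220:380]
cv2.imwrite('pics/end.png',np.vstack([cv2.resize(i,(400,300),interpolation=cv2.INTER_CUBIC) for i in (a,b)]))
for d in r.spot_point('top','weight_centre'): print(round(d['conf'],2),np.round(d['centre'],1),at('top',d['centre'],.0255))
for d in r.spot_point('scene','weight_centre'): print(round(d['conf'],2),np.round(d['centre'],1),at('scene',d['centre'],.0255))
s=r.sense();print(s['time_s'],s['tool_pos'],s['opening'],s['contact_force'])
```

```text
0.67 [288.  257.9] [0.4613 0.4517 0.0255]
0.67 [295.7 344.6] [0.3192 0.4352 0.0255]
0.58 [298.6 128.7] [0.684  0.4395 0.0255]
0.73 [285.7 252.2] [0.458  0.4425 0.0255]
0.67 [217.5 270.4] [0.322  0.4371 0.0255]
0.6 [381.6 234.7] [0.6654 0.4207 0.0255]
12.95 [0.30014039 0.56686083 0.120849  ] 0.7450286189426342 [-0.43464091  0.6702075  -0.10754437]
```

View pics/end.png

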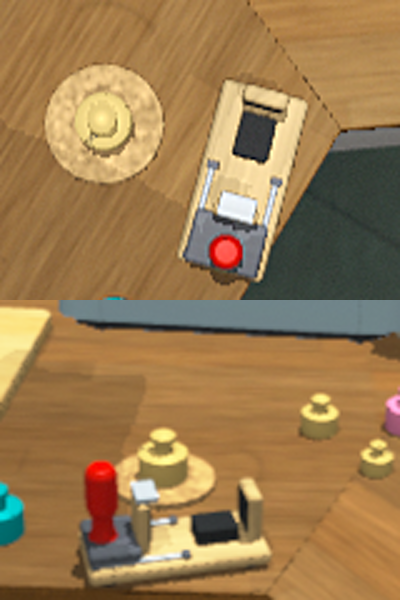

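The weight stands upright in the middle of the mat (top crop 103,121; mat centre 105,124). The jaw is open and the arm is clear, so I'll hand the job in.

```bash
python3 -c "
from station import r
print(r.job_done())"
```

```text
the job is handed in; nothing more can be done
None
```

The job is handed in: the jaw was slid about 25 mm open and left there, and the brass weight stands upright within about 2 mm of the cork mat's centre, released, with the arm clear, after about 13 s.

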